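# Tip the chair rail into its outline and turn the button over it

### The arm

A 6-joint arm with a two-finger parallel gripper is mounted at the origin on the work surface. World frame = base frame: x ahead of the robot, y to its left, z up, the work surface at z = 0. Lengths are in m, angles in rad, forces in N, time in s.
With the tool pointing down it reaches from about 0.4 to 0.825 m from the base axis. Payload 7 kg.
Tool frame: the origin (TCP) lies on the centre line of the jaws, within the pads' length; the fingertips stand 19 mm ahead of it and the grasp point (between the pads) is the TCP; z points along the fingers, y is the line along which they close (so a half turn about z gives the same grasp; the last joint's range is limited). The gripper opens to 88 mm and grips with 3 to 60 N. Pads are 19 mm wide; open, the fingers measure 130 mm over their backs; the gripper's body (78 mm by 193 mm) begins 47 mm behind the grasp point.
Start: joints at [0.288, 0.359, 0.012, 0, -1.224, -0.288], TCP at [0.675, -0, 0.246] pointing down, gripper open.
Joint ranges: [-3.07, 3.07], [-1.43, 2.12], [-1.02, 1.25], [-3.03, 1.67], [-3.05, -0], [-3.03, 3.03]. Speed limits (rad/s): [2.39, 2.39, 3.01, 3.14, 3.14, 3.14].

### API

Orientations are given as [roll, pitch, yaw] about the fixed x, y, z axes, in that order (R = Rz(yaw) Ry(pitch) Rx(roll)).
In Python, from station import arm, imaging, models gives the robot as it stands.
- The arm moves only by the tool play_rows, never from a script. Its arguments are lists of equal length, an entry for each row: "travel": the shift along the tool's x, y, z in units of 25 mm (1.0 is 25 mm), a list of three; "twist": the turn about the tool's z in units of 0.15 rad (1.0 is 0.15 rad). A call has 1 to 8 rows; each row shifts and turns the commanded pose from where the row before left it, along the tool's axes as they then stand; what a row does not reach is not made up. A row lasts 1/8 s, in which the tool goes at most 62.5 mm and 10.7 degrees, less where a joint would pass 70% of its speed; a pose out of reach is approached as far as the arm can. A call with a number of a shift or a turn outside -1 to 1 is refused whole. A call with a gripper value outside its range is refused whole. "fingers" is the opening, from 0 (shut) to 1 (fully open), set as the call begins (left out, the last holds). The fingers move at their own pace and stop on an object; "newtons" is the grip in N (left out, the last holds). Time passes only in rows, so rows that do not move let the fingers close. It gives the time, the measured TCP pose, the force, the opening and the grip force at its end, in the units of the state.
- arm.get_state(): the state, without advancing time (a new reading comes with each control period).
- imaging.grab_frame(name): name is "scene" or "side" or "wrist"; returns a dict with "pixels" (480x640x3 uint8, red, green, blue), "fx", "fy", "cx", "cy" (pixels), "R" (3x3) and "t" (3): a world point X has camera coordinates R X + t; the wrist camera has in their place "T_tool_cam" (4x4, takes a point from camera to tool coordinates, whose origin is the TCP and whose axes are the flange's). Camera axes: x right, y down, z forward; pixel columns grow to the right and rows downward; lengths in m; the calibration is good to about 2 mm. A picture is of the moment at which its call begins: read the wrist's pose just before it. There is no depth.
- arm.job_done(): hands the job in; it is judged then, once.
Trained networks look in the newest picture that a camera, given by its name, has taken for a name from the list of things; names that differ only in an ending like _2 or _b are one class to them, and where a whole thing is asked for, a point or a joint stands for the part that bears it (a point fixed in the world has none). Each returns a list of dicts, best first, with "confidence" (0 to 1); they miss things now and then, are a little off and sometimes report something else, mostly with a low value. They report only what shows in the picture. A call takes as long as a camera call.
- models.boxes_of(name, camera): "extent" ([centre column, centre row, width, height] in pixels, round what is visible of it).
- models.silhouettes(name, camera): "pixels" (480x640 bool, what is visible of it) and "extent" ([centre column, centre row, width, height] in pixels, round what is visible of it).
The state is a dict: "t": time; "q": joint angles; "qd": joint speeds; "joint_efforts": joint torques, N m; "eef_pos": TCP position; "ee_rot": TCP orientation; "force": force on the tool from outside, world axes, zero at the start; "moment": the same for the moment, N m; "width": finger opening in m; "gripper_force": force on a finger pad.
Only numpy, scipy, OpenCV 4.12 (cv2) and the standard library are available. Lean on these libraries where they do the work, as an engineer would, in place of code of your own. Each camera call takes 0.05 s, during which the arm holds its last target. There are 200 camera calls.

### The job

A beech chair rail stands on end at the near end of the outline marked on the layout board: push it near its top so that it topples along the outline and lies flat inside it. Then push the wooden turn-button round by its upright peg until it lies squarely across the rail. Use only the fingertips and do not shove hard: nothing may be pinched, lifted or carried, and everything else stays as it stands.

Things in the scene. Friction and masses are not known exactly. Their poses are not given: they have to be found in the camera images.
- board: plywood layout board fixed to the bench, 290 (x) x 260 (y) x 12 mm thick; origin at the centre of its underside, top at z = 12 mm. Its x axis runs along the outline, away from the robot; y to the left. A dark line 4 mm wide marks the rectangular outline: inner edges at x = -91 and +119, y = -52 and +52 mm in this frame
- rail: loose beech chair rail standing on end just inside the near end of the outline, 28 (its x) x 44 (y) x 170 mm high (z), about 0.14 kg: plain to 145 mm, then a tenon 12 x 30 x 25 mm. Origin at the centre of its foot; its x is roughly the board's x. Pushed to +x above 100 mm over the board it topples over its foot edge and falls along its own x; pushed low it slides
- rail_head (a point): centre of the rail's tenon end face, 170 mm from its foot along its z
- turn_button (a joint): angle, rad, of a wooden arm on a post's vertical pivot (pivot), right of the outline: 26 wide, 18 thick, reaching 99 mm, underside 47 and top 65 mm above the bench (7 mm over the lying rail). At 0 it points along the board's -x; grows clockwise from above; 1.571 is square across the outline (board's +y); stop at 2.0. About 0.6 N turns it at the peg; it stays where left
- pivot (a point): on the pivot axis of the turn-button, on top of the arm, 65 mm above the bench; the post below is 26 mm in diameter and stands at x = 20, y = -95 mm in the board's frame
- peg (a point): on the axis of the upright peg on the turn-button's arm, 85 mm from the pivot, 81 mm above the bench. The peg is 14 mm in diameter and 32 mm high, from 65 to 97 mm above the bench
- glue_bottle: white glue bottle, 42 mm diameter, 100 mm high, standing on the board left of the outline near the far edge; a bystander, origin at its underside
- stone: grey sharpening stone 90 x 45 x 25 mm, lying on the board left of the outline; a bystander, origin at its underside
- spacer: dark wooden spacer block 34 x 34 x 60 mm high, standing on the board right of the outline beyond the post; a bystander, origin at its underside
- mallet: wooden mallet lying on the bench left of and beyond the board, 68 mm thick head, 100 mm long, handle 160 mm; a bystander, origin at its underside
- screwdriver: screwdriver lying on the bench right of the board; a bystander, origin at its underside
- tape_measure: black tape measure 65 x 32 x 60 mm high, on the bench beyond the board; a bystander, origin at its underside
- peg_cup: white open cup, 72 mm diameter, 75 mm high, on the bench left of the board; a bystander, origin at its underside

How it is judged:
On the way, in this order (a step that is already met when the one before it is completed fails the run):
1. the rail has toppled and lies flat and at rest inside the outline, with the turn-button still open (x of rail in the frame of board between -0.095 and 0 m and x of rail_head in the frame of board below 0.123 m and y of rail in the frame of board between -0.034 and 0.034 m and y of rail_head in the frame of board between -0.034 and 0.034 m and angle between rail's own z axis and vertical between 1.5 and 1.64 rad and angle between the x axis of rail and the z axis of board, either way round below 0.08 rad and height (world z) of rail below 0.034 m and linear speed of rail below 0.02 m/s and value of joint turn_button below 0.6 rad), for 0.2 s.
2. the turn-button lies across the rail (value of joint turn_button between 1.3 and 1.85 rad), for 0.2 s.
At the end, for the whole second after the job is handed in: the rail lies flat (within about 4 degrees) and at rest, tenon end away from the robot, inside the outline (up to the outer edge of its line), and the turn-button stands still across it, between 1.3 and 1.85 rad (square is 1.571) (all of step 2 and x of rail in the frame of board between -0.095 and 0 m and x of rail_head in the frame of board below 0.123 m and y of rail in the frame of board between -0.034 and 0.034 m and y of rail_head in the frame of board between -0.034 and 0.034 m and angle between rail's own z axis and vertical between 1.5 and 1.64 rad and angle between the x axis of rail and the z axis of board, either way round below 0.08 rad and height (world z) of rail below 0.034 m and linear speed of rail below 0.02 m/s and velocity of joint turn_button between -0.05 and 0.05 rad/s); the robot touches nothing.
It fails at once if the rail was lifted off the board (height (world z) of rail above 0.06 m or height (world z) of rail_head above 0.205 m).
It fails at once if the rail or the turn-button was pinched or shoved hard (over 25 N) (contact force between the fingers and rail above 25 N or contact force between the fingers and turn_button above 25 N).
It fails at once if a bystander was moved more than 20 mm or knocked over (distance of any of glue_bottle, stone, spacer, mallet, screwdriver, tape_measure, peg_cup from where it was at the start of the episode above 0.02 m or angle between any of glue_bottle, stone, spacer, mallet, screwdriver, tape_measure, peg_cup's own z axis and vertical above 0.4 rad).
It also fails if it takes over 48 s, if anything falls off the work surface, if the arm or the gripper's body presses on something with over 40 N, if the wrist force passes 120 N, or if a joint passes its speed limit or range.

## Working session

There is one attempt and no reset: what is moved stays moved. The work goes in short steps, Python scripts to look and compute and a tool call to move; the robot and the scene stay as the last step left them, time stands still between calls to the robot, and variables do not carry over. Pictures are saved under pics/ and viewed, at most 10 in all, crops included, and the job is handed in when it is done.

Besides the shell and the picture viewer there is one more tool, called by a JSON object that holds its "op" and its "data". play_rows: Moves the arm, as the interface text tells. Shifts and turns lie within -1 to 1; 1 stands for 25 mm of shift or 0.15 rad of turn. Its arguments: {"type":"object","properties":{"travel":{"type":"array","items":{"type":"array","items":{"type":"number"}}},"twist":{"type":"array","items":{"type":"number"}},"fingers":{"type":"number"},"newtons":{"type":"number"}},"required":["travel","twist"]}

```bash
mkdir -p pics; cat > h.py <<'E'
import numpy as np, cv2
from station import arm, imaging, models
def save(f,n): cv2.imwrite(f'pics/{n}.png',f['pixels'][:,:,::-1])
def proj(f,X):
    c=np.asarray(X)@np.array(f['R']).T+np.array(f['t']); return np.stack([f['fx']*c[...,0]/c[...,2]+f['cx'],f['fy']*c[...,1]/c[...,2]+f['cy']],-1)
def ray(f,u,v,z):
    R=np.array(f['R']);o=-R.T@np.array(f['t']);d=R.T@np.array([(u-f['cx'])/f['fx'],(v-f['cy'])/f['fy'],1]);return o+d*(z-o[2])/d[2]
E
python3 - <<'E'
from h import *
s=arm.get_state();print(s['t'],s['eef_pos'],s['ee_rot'],s['width'])
for c in ['scene','side']:
    f=imaging.grab_frame(c);save(f,c+'0')
    for n in ['board','rail','peg','turn_button','spacer','glue_bottle']:
        r=models.boxes_of(n,c);print(c,n,[(np.round(x['extent']),round(x['confidence'],2)) for x in r[:2]])
E
```

```text
0.0 [ 6.74534775e-01 -3.37173017e-05  2.44625290e-01] [ 3.13993028e+00 -1.51069481e-04 -1.57092680e+00] 0.08760720335414116
scene board [(array([240., 280., 159., 125.]), 0.82)]
scene rail [(array([249., 211.,  31.,  80.]), 0.92)]
scene peg [(array([202., 248.,  39.,  58.]), 0.91)]
scene turn_button [(array([200., 248.,  33.,  56.]), 0.96)]
scene spacer [(array([182., 297.,  29.,  41.]), 0.95)]
scene glue_bottle [(array([295., 291.,  30.,  54.]), 0.91)]
side board [(array([293., 326., 166.,  91.]), 0.71)]
side rail [(array([247., 278.,  24.,  86.]), 0.7)]
side peg [(array([280., 322.,  68.,  38.]), 0.57)]
side turn_button [(array([279., 327.,  62.,  39.]), 0.72)]
side spacer [(array([343., 342.,  23.,  33.]), 0.66)]
side glue_bottle [(array([350., 273.,  19.,  48.]), 0.79)]
```

```bash
python3 - <<'E'
import cv2
for n,(a,b,c,d) in {'scene0':(140,150,220,220),'side0':(180,220,220,165)}.items():
    i=cv2.imread(f'pics/{n}.png')[b:b+d,a:a+c]; i=cv2.resize(i,None,fx=800/c if d*800/c<=600 else 600/d,fy=800/c if d*800/c<=600 else 600/d,interpolation=cv2.INTER_CUBIC); cv2.imwrite(f'pics/{n}c.png',i)
E
```

```text
(no output)
```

View pics/scene0c.png

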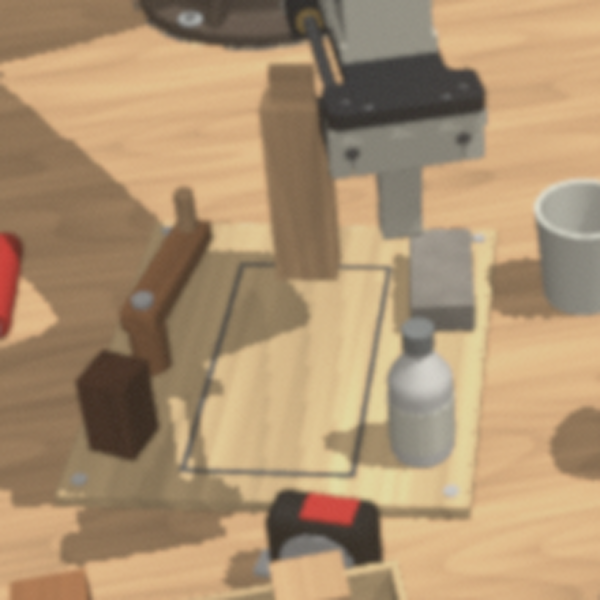

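View pics/side0c.png

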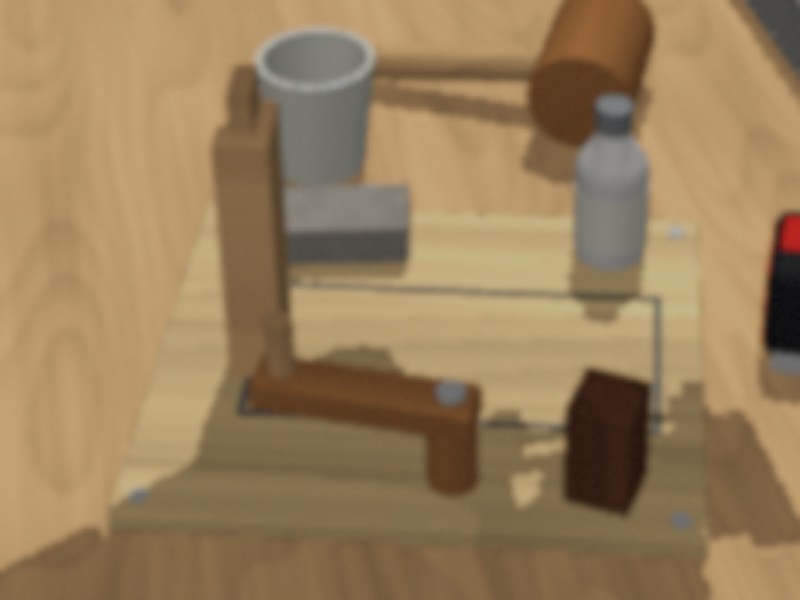

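The robot is at the top of the scene picture. The rail stands slightly turned, with its foot near (242,252). The peg is at about (208,224), the pivot at about (192,260) and the spacer at about (183,297). I'll fit the board and rail from corner points in both views.

```bash
cat > fit.py <<'E'
from h import *
from scipy.optimize import least_squares
F={c:imaging.grab_frame(c) for c in ['scene','side']}
S=lambda u,v:(140+u*220/600,150+v*220/600); D=lambda u,v:(180+u*220/800,220+v*220/800)
def place(p,P,z0=0):
    P=np.array(P,float)/1000;c,s=np.cos(p[2]),np.sin(p[2]);return np.c_[p[0]+c*P[:,0]-s*P[:,1],p[1]+s*P[:,0]+c*P[:,1],P[:,2]+z0]
def fit(obs,p0,z0=0):
    def r(p): return np.concatenate([proj(F[c],place(p,[P],z0))[0]-uv for c,P,uv in obs])
    o=least_squares(r,p0,loss='soft_l1');print(np.round(o.x,4),'res',np.round(r(o.x),1).tolist());return o.x
B=fit([('scene',(-93,-54,12),S(241,266)),('scene',(-93,54,12),S(389,268)),('scene',(121,54,12),S(354,473)),('scene',(121,-54,12),S(182,470)),
('side',(-93,-54,12),D(243,412)),('side',(121,54,12),D(658,298)),('side',(121,-54,12),D(656,430))],[.6,0,0])
R=fit([('scene',(14,-22,0),S(277,278)),('scene',(14,22,0),S(339,278)),('scene',(14,-22,145),S(263,112)),('side',(-14,-22,145),D(217,150)),('side',(14,-22,145),D(266,157)),('scene',(6,-15,170),S(270,79)),('scene',(6,15,170),S(313,79))],[B[0]-.07,B[1],B[2]],.012)
print('pivot',place(B,[(20,-95,65)]), ray(F['scene'],*S(142,299),.065), ray(F['side'],*D(451,390),.065))
print('peg top',ray(F['scene'],*S(183,191),.097), ray(F['side'],*D(278,318),.097))
c,s=np.cos(B[2]),np.sin(B[2]);M=np.array([[c,s],[-s,c]]);print('rail in board',M@(R[:2]-B[:2]),R[2]-B[2])
np.savez('poses.npz',B=B,R=R)
for n in F:
    i=F[n]['pixels'][:,:,::-1].copy();i=cv2.resize(i,None,fx=4,fy=4,interpolation=cv2.INTER_CUBIC)
    def L(P,col): cv2.polylines(i,[np.int32(proj(F[n],P)*4+2)],True,col,1)
    L(place(B,[(-93,-54,12),(-93,54,12),(121,54,12),(121,-54,12)]),(0,0,255))
    for z in(0,145): L(place(R,[(-14,-22,z),(14,-22,z),(14,22,z),(-14,22,z)],.012),(0,255,0))
    L(place(R,[(-6,-15,170),(6,-15,170),(6,15,170),(-6,15,170)],.012),(255,0,0))
    x,y=(170,165) if n=='scene' else (200,230)
    cv2.imwrite(f'pics/fit_{n}.png',i[y*4:y*4+600,x*4:x*4+600])
a=cv2.imread('pics/fit_scene.png');b=cv2.imread('pics/fit_side.png');cv2.imwrite('pics/fit.png',np.hstack([a[:,:400],b[:,:400]]))
E
python3 fit.py
```

```text
[ 0.5522 -0.048  -0.2929] res [0.2, -0.5, -0.2, 0.1, -0.3, 0.9, 0.4, 0.2, -0.8, 0.1, -0.3, -0.0, 0.7, -0.0]
[ 0.4656 -0.0252 -0.2148] res [0.4, 1.4, 0.1, 0.8, -1.2, -0.1, -1.0, -1.0, 1.3, -3.1, -0.8, -2.1, -0.0, -2.4]
pivot [[ 0.5439455 -0.1447009  0.065    ]] [ 0.5393159  -0.14482239  0.065     ] [ 0.5440049  -0.14138462  0.065     ]
peg top [ 0.46706971 -0.10731013  0.097     ] [ 0.46680513 -0.10801027  0.097     ]
rail in board [-0.08950314 -0.00320838] 0.0781797538244706
```

View pics/fit.png

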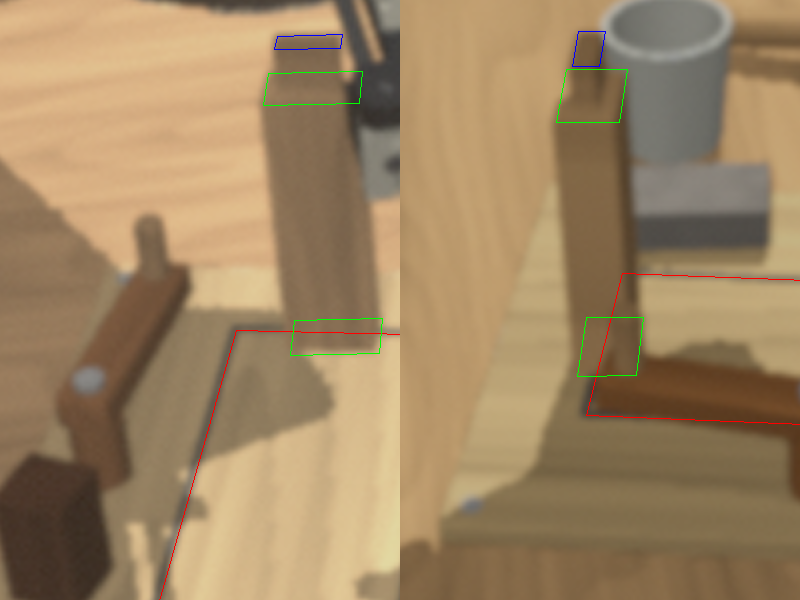

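{"op": "play_rows", "data": {"travel": [[0.1,1,0],[0.1,1,0],[0.1,1,0],[0.1,1,0],[0.1,1,0],[0.1,1,0],[0.1,1,0],[0,1,0]], "twist": [0,0,0,0,0,0,0,0], "fingers": 0, "newtons": 5}}

```text
t: 1.8
eef_pos: [0.4742, -0.0177, 0.2457]
ee_rot: [-3.141, 0.0, -1.571]
force: [0.2, -0.1, 0.5]
width: 0.0134
gripper_force: 0.0
```

{"op": "play_rows", "data": {"travel": [[0,1,0],[0,0.9,0],[0,0,0],[0,0,0],[0,0,0],[0,0,0],[0,0,0],[0,0,0]], "twist": [-1,-1,-1,-1,-1,-1,-1,-1]}}

```text
t: 2.8
eef_pos: [0.4277, -0.0209, 0.2458]
ee_rot: [-3.141, -0.0, -0.366]
force: [0.8, -0.3, -0.2]
width: 0.0005
gripper_force: 0.0
```

{"op": "play_rows", "data": {"travel": [[0,0,0],[0,0,0]], "twist": [-1,-0.05]}}

```text
t: 3.05
eef_pos: [0.4277, -0.0209, 0.2457]
ee_rot: [-3.141, -0.0, -0.214]
force: [0.9, 0.4, 0.1]
width: 0.0007
gripper_force: 0.0
```

```bash
cat > sil.py <<'E'
from h import *
from scipy.optimize import minimize
d=np.load('poses.npz');B=d['B'];R0=d['R']
F={};M={}
for c in ['scene','side']:
    F[c]=imaging.grab_frame(c);save(F[c],c+'1');m=models.silhouettes('rail',c)[0];M[c]=m['pixels'];print(c,m['confidence'],m['extent'],M[c].sum())
def mask(c,p):
    co,s=np.cos(p[2]),np.sin(p[2]);im=np.zeros((1920,2560),np.uint8)
    for w,h,z in((14,22,(12,157)),(6,15,(157,182))):
        P=np.array([(a*w,b*h,q) for a in(-1,1) for b in(-1,1) for q in z])/1000
        W=np.c_[p[0]+co*P[:,0]-s*P[:,1],p[1]+s*P[:,0]+co*P[:,1],P[:,2]]
        cv2.fillConvexPoly(im,cv2.convexHull(np.int32(proj(F[c],W)*4+2)),255)
    return cv2.resize(im,(640,480),interpolation=cv2.INTER_AREA)/255.
for cs in (['scene'],['side'],['scene','side']):
    cost=lambda p:sum(np.abs(mask(c,p)-M[c]).sum()/M[c].sum() for c in cs)
    o=minimize(cost,R0,method='Nelder-Mead',options=dict(initial_simplex=R0+np.array([[0,0,0],[-.012,0,0],[0,.008,0],[0,0,.15]]),xatol=2e-4,fatol=1e-4));print(cs,o.x,o.fun)
c,s=np.cos(B[2]),np.sin(B[2]);print(np.array([[c,s],[-s,c]])@(o.x[:2]-B[:2]),o.x[2]-B[2])
E
python3 sil.py
```

```text
scene 0.58 [246.8, 212.6, 29.1, 79.7] 1888
side 0.89 [248.1, 281.0, 23.4, 86.8] 1340
['scene'] [ 0.46345151 -0.02631634 -0.24805945] 0.03640121302758391
['side'] [ 0.46384231 -0.02384515 -0.25232636] 0.14155692127597308
['scene', 'side'] [ 0.46358331 -0.02607832 -0.25095319] 0.17838079666473217
[-0.09119369 -0.00463762] 0.04199321714265136
```

{"op": "play_rows", "data": {"travel": [[0,-0.16,1],[0,0,1],[0,0,1],[0,0,0.88],[0,0,0],[0,0,0]], "twist": [0.17,0,0,0,0,0]}}

```text
t: 4.0
eef_pos: [0.4291, -0.0169, 0.1493]
ee_rot: [-3.141, -0.001, -0.239]
force: [0.3, 0.3, 0.3]
width: 0.0006
gripper_force: 0.0
```

{"op": "play_rows", "data": {"travel": [[0.2,0,0],[0.2,0,0],[0,0,0]], "twist": [0,0,0]}}

```text
t: 4.38
eef_pos: [0.4389, -0.0193, 0.1489]
ee_rot: [-3.141, -0.001, -0.239]
force: [-1.1, 0.1, 0.2]
width: 0.0004
gripper_force: 0.0
```

{"op": "play_rows", "data": {"travel": [[0.15,0,0],[0.15,0,0],[0.15,0,0],[0.15,0,0],[0.15,0,0],[0.15,0,0],[0,0,0]], "twist": [0,0,0,0,0,0,0]}}

```text
t: 5.25
eef_pos: [0.4604, -0.0247, 0.1485]
ee_rot: [3.142, 0.0, -0.239]
force: [-0.5, 0.6, -0.2]
width: 0.0005
gripper_force: 0.0
```

```bash
python3 - <<'E'
from h import *
f=imaging.grab_frame('side');save(f,'s2');cv2.imwrite('pics/s2c.png',cv2.resize(f['pixels'][200:400,190:400,::-1],None,fx=2.8,fy=2.8))
E
```

```text
(no output)
```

View pics/s2c.png

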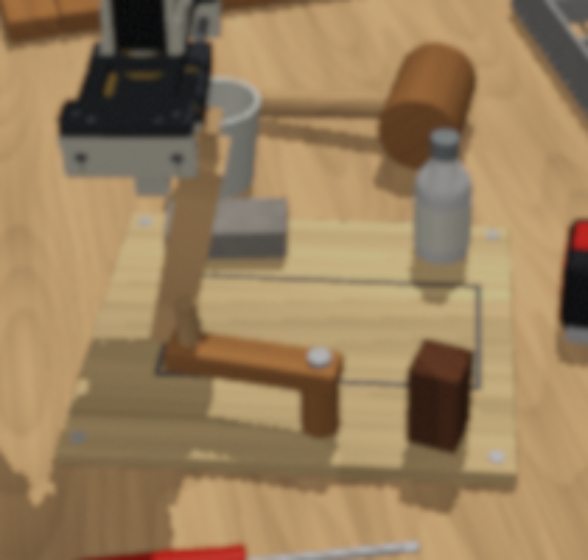

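The rail is leaning against the fingers: its top is near (205,115) in the crop and its foot near (180,335). I'll keep pushing.

{"op": "play_rows", "data": {"travel": [[0.15,0,0],[0.15,0,0],[0.15,0,0],[0.15,0,0],[0,0,0],[0,0,0],[0,0,0],[0,0,0]], "twist": [0,0,0,0,0,0,0,0]}}

```text
t: 6.3
eef_pos: [0.4747, -0.0282, 0.1486]
ee_rot: [-3.142, -0.0, -0.239]
force: [-0.1, -0.2, 0.1]
width: 0.0007
gripper_force: 0.0
```

```bash
python3 - <<'E'
from h import *
o=[]
for c,(x,y) in {'scene':(140,150),'side':(190,200)}.items():
    f=imaging.grab_frame(c);save(f,c+'3');o.append(cv2.resize(f['pixels'][y:y+210,x:x+210,::-1],(400,400)))
cv2.imwrite('pics/s3c.png',np.hstack(o))
E
```

```text
(no output)
```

View pics/s3c.png

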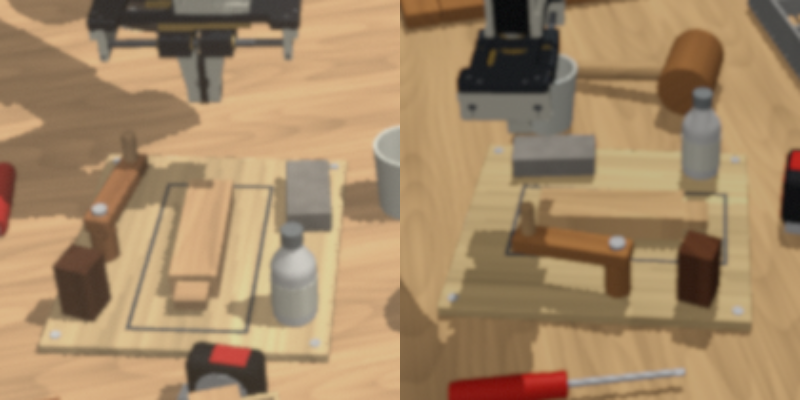

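The rail now lies flat inside the outline, with its tenon at scene crop (190,290) and its foot by the near line at (212,183). Next I'll measure where it lies.

```bash
cat > lie.py <<'E'
from h import *
from scipy.optimize import minimize
B=np.load('poses.npz')['B']
F={};M={}
for c in ['scene']:
    F[c]=imaging.grab_frame(c);m=models.silhouettes('rail',c)[0];M[c]=m['pixels'];print(c,m['confidence'],m['extent'])
def mask(c,p):
    co,s=np.cos(p[2]+B[2]),np.sin(p[2]+B[2]);im=np.zeros((1920,2560),np.uint8)
    x0,y0=B[:2]+np.array([[np.cos(B[2]),-np.sin(B[2])],[np.sin(B[2]),np.cos(B[2])]])@p[:2]
    for X,h,z in(((0,145),22,(12,40)),((145,170),15,(20,32))):
        P=np.array([(a,b*h,q) for a in X for b in(-1,1) for q in z])/1000
        W=np.c_[x0+co*P[:,0]-s*P[:,1],y0+s*P[:,0]+co*P[:,1],P[:,2]]
        cv2.fillConvexPoly(im,cv2.convexHull(np.int32(proj(F[c],W)*4+2)),255)
    return cv2.resize(im,(640,480),interpolation=cv2.INTER_AREA)/255.
cost=lambda p:sum(np.abs(mask(c,p)-M[c]).sum()/M[c].sum() for c in F)
p0=np.array([-.08,0,.05])
o=minimize(cost,p0,method='Nelder-Mead',options=dict(initial_simplex=p0+np.array([[0,0,0],[-.012,0,0],[0,.008,0],[0,0,.15]]),xatol=2e-4,fatol=1e-4))
print('rail in board',o.x,o.fun,'head',o.x[0]+.17*np.cos(o.x[2]),o.x[1]+.17*np.sin(o.x[2]))
for c in ['scene','side']:
    f=imaging.grab_frame(c);m=models.silhouettes('turn_button',c)[0];print(m['confidence'],m['extent'])
E
python3 lie.py
```

```text
scene 0.55 [243.8, 277.6, 32.1, 67.9]
rail in board [-0.0688134  -0.00406309  0.0223168 ] 0.029217452746864513 head 0.10114427164226418 -0.0002695453447741315
0.7 [201.1, 247.0, 37.1, 58.3]
0.85 [281.0, 327.5, 61.7, 38.4]
```

```bash
python3 - <<'E'
from h import *
s=arm.get_state();print(s['t'],np.round(s['q'],3))
piv=np.array([.5435,-.1435]);
for psi_off in [0]:
  for th in [2.70+.12,2.70,2.4,2.1,1.8,1.5,1.278]:
    t=np.array([np.sin(th),-np.cos(th)]);peg=piv+.085*np.array([np.cos(th),np.sin(th)]);print(th,peg.round(4),(peg-.0165*t).round(4),'yaw',np.arctan2(t[1],t[0]).round(3))
E
```

```text
6.7 [ 0.356  0.12  -0.551  0.    -0.899  0.976]
2.8200000000000003 [ 0.4629 -0.1166] [ 0.4576 -0.1323] yaw 1.249
2.7 [ 0.4667 -0.1072] [ 0.4596 -0.1221] yaw 1.129
2.4 [ 0.4808 -0.0861] [ 0.4697 -0.0983] yaw 0.829
2.1 [ 0.5006 -0.0701] [ 0.4863 -0.0785] yaw 0.529
1.8 [ 0.5242 -0.0607] [ 0.5081 -0.0645] yaw 0.229
1.5 [ 0.5495 -0.0587] [ 0.5331 -0.0575] yaw -0.071
1.278 [ 0.568  -0.0621] [ 0.5522 -0.0574] yaw -0.293
```

{"op": "play_rows", "data": {"travel": [[0.18,1,0],[0,1,0],[0,1,0],[0,1,0],[0,0.45,0],[0,0,0],[0,0,0],[0,0,0]], "twist": [0,0,0,0,0,-1,-1,-1]}}

```text
t: 7.7
eef_pos: [0.4529, -0.1372, 0.1486]
ee_rot: [-3.142, -0.0, 0.216]
force: [0.3, 0.8, 0.1]
width: 0.0007
gripper_force: 0.0
```

{"op": "play_rows", "data": {"travel": [[0,0,0],[0,0,0],[0,0,0],[0,0,0],[0,0,0],[0,0,0],[0,0,0]], "twist": [-1,-1,-1,-1,-1,-1,-0.13]}}

```text
t: 8.57
eef_pos: [0.4529, -0.1372, 0.1486]
ee_rot: [-3.142, -0.0, 1.131]
force: [0.6, 0.3, 0.5]
width: 0.0005
gripper_force: 0.0
```

{"op": "play_rows", "data": {"travel": [[0,0,0.7],[0,0,0.7],[0,0,0.6],[0,0,0],[0.25,0,0],[0.25,0,0],[0,0,0],[0,0,0]], "twist": [0,0,0,0,0,0,0,0]}}

```text
t: 9.57
eef_pos: [0.4582, -0.1259, 0.0988]
ee_rot: [3.141, -0.0, 1.131]
force: [0.2, -0.1, -0.3]
width: 0.0006
gripper_force: 0.0
```

{"op": "play_rows", "data": {"travel": [[0.16,0,0],[0.1,0,0],[0.17,-0.03,0],[0.17,-0.03,0],[0.17,-0.03,0],[0.17,-0.03,0]], "twist": [0,0,0.33,0.33,0.33,0.33]}}

```text
t: 10.32
eef_pos: [0.4671, -0.1038, 0.0987]
ee_rot: [3.141, -0.0, 0.931]
force: [0.6, -1.6, 0.3]
width: 0.0004
gripper_force: 0.6
```

```bash
python3 - <<'E'
from h import *
o=[]
for c,(x,y) in {'scene':(140,150),'side':(190,200)}.items():
    f=imaging.grab_frame(c);save(f,c+'4');o.append(cv2.resize(f['pixels'][y:y+210,x:x+210,::-1],(400,400)))
cv2.imwrite('pics/s4c.png',np.hstack(o))
E
```

```text
(no output)
```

View pics/s4c.png

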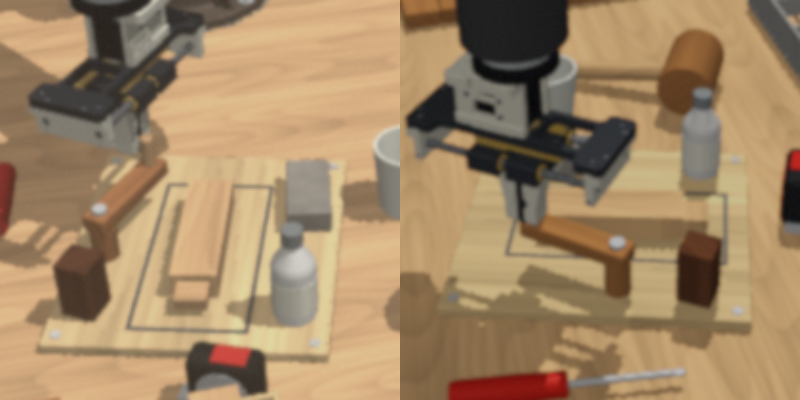

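The button has begun to turn and the fingers sit squarely behind the peg, at scene crop (148,150). I'll carry on along the arc.

{"op": "play_rows", "data": {"travel": [[0.17,-0.03,0],[0.17,-0.03,0],[0.17,-0.03,0],[0.17,-0.03,0],[0.17,-0.03,0],[0.17,-0.03,0],[0.17,-0.03,0],[0.17,-0.03,0]], "twist": [0.33,0.33,0.33,0.33,0.33,0.33,0.33,0.33]}}

```text
t: 11.42
eef_pos: [0.4868, -0.0764, 0.0985]
ee_rot: [-3.141, 0.001, 0.536]
force: [0.1, -0.9, 0.2]
width: 0.0008
gripper_force: 0.4
```

{"op": "play_rows", "data": {"travel": [[0.17,-0.03,0],[0.17,-0.03,0],[0.17,-0.03,0],[0.17,-0.03,0],[0.17,-0.03,0],[0.17,-0.03,0],[0.17,-0.03,0],[0.17,-0.03,0]], "twist": [0.33,0.33,0.33,0.33,0.33,0.33,0.33,0.33]}}

```text
t: 12.42
eef_pos: [0.5161, -0.0589, 0.0983]
ee_rot: [3.142, 0.001, 0.14]
force: [-1.0, -1.1, -0.3]
width: 0.0006
gripper_force: 0.3
```

{"op": "play_rows", "data": {"travel": [[0.17,-0.02,0],[0.17,-0.02,0],[0.17,-0.02,0],[0.17,-0.02,0],[0.17,-0.02,0],[0.17,-0.02,0],[0.17,-0.02,0],[0.17,-0.02,0]], "twist": [0.33,0.33,0.33,0.33,0.33,0.33,0.33,0.33]}}

```text
t: 13.42
eef_pos: [0.5501, -0.0559, 0.0983]
ee_rot: [3.141, 0.001, -0.256]
force: [-1.1, 0.2, -0.2]
width: 0.0006
gripper_force: 0.3
```

{"op": "play_rows", "data": {"travel": [[0.1,-0.02,0],[0,0,0],[-0.4,0,0],[-0.8,0,0],[0,0,-1],[0,0,-1],[0,0,-1],[0,0,0]], "twist": [0.2,0,0,0,0,0,0,0]}}

```text
t: 14.42
eef_pos: [0.5247, -0.0472, 0.1757]
ee_rot: [-3.14, -0.004, -0.284]
force: [-0.2, 0.2, 0.0]
width: 0.0002
gripper_force: 0.0
```

```bash
python3 - <<'E'
from h import *
o=[]
for c,(x,y) in {'scene':(140,150),'side':(190,200)}.items():
    f=imaging.grab_frame(c);save(f,c+'5');o.append(cv2.resize(f['pixels'][y:y+210,x:x+210,::-1],(400,400)))
cv2.imwrite('pics/s5c.png',np.hstack(o))
E
```

```text
(no output)
```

View pics/s5c.png

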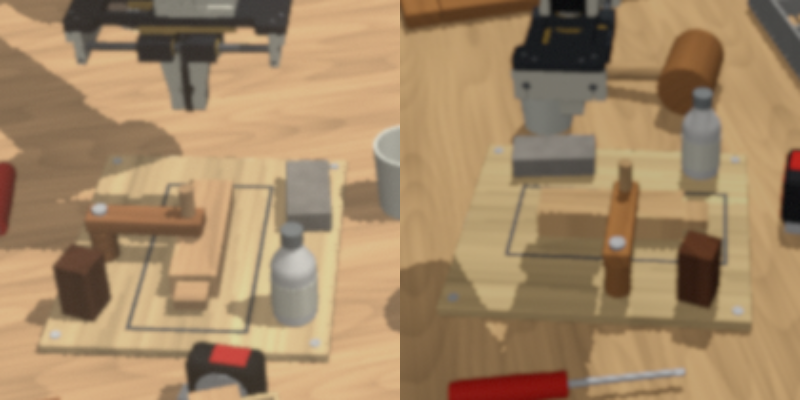

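The button lies across the rail, with its peg top at scene crop (186,186) and side crop (625,163). I'll check the angle, then hand in if it is good.

```bash
python3 - <<'E'
from h import *
B=np.load('poses.npz')['B'];a=[]
for c,u,v in (('scene',140+186*.525,150+186*.525),('side',190+225*.525,200+163*.525)):
    f=imaging.grab_frame(c);p=ray(f,u,v,.097);d=p[:2]-[.5435,-.1435]
    a.append(np.pi+B[2]-np.arctan2(d[1],d[0]));print(p,np.hypot(*d),a[-1])
if all(1.4<x<1.75 for x in a): print(arm.job_done())
E
```

```text
[ 0.56679298 -0.06289118  0.097     ] 0.08390676680682148 1.5591506798071046
[ 0.56835912 -0.0661828   0.097     ] 0.08121530219612323 1.5889322007398827
the job is handed in; nothing more can be done
None
```

I toppled the rail flat inside the outline, turned the button square across it (about 1.57 rad, measured from both cameras) and handed the job in at about 14.5 s; no verdict came back.

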